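# Tip the steel chilling ball into its tumbler with the rocking lever

## Robot

A 6-joint arm with a two-finger parallel gripper is mounted at the origin on the work surface. World frame = base frame: x ahead of the robot, y to its left, z up, the work surface at z = 0. Lengths are in m, angles in rad, forces in N, time in s.
With the tool pointing down it reaches from about 0.275 to 0.725 m from the base axis. Payload 5.6 kg.
Tool frame: the origin (TCP) lies between the finger pads; the fingertips stand 17 mm ahead of it and the grasp point (between the pads) lies 2 mm behind it; z points along the fingers, y is the line along which they close (so a half turn about z gives the same grasp; the last joint's range is limited). The gripper opens to 85 mm and grips with 20 to 120 N. Pads are 22 mm wide; open, the fingers measure 114 mm over their backs; the gripper's body (76 mm by 85 mm) begins 54 mm behind the grasp point. The pads swing forward as they close: fully open they stand 13 mm farther back than shut.
Start: joints at [1.577, 0.255, 0.108, 0, -1.424, -0.285], TCP at [0.151, 0.529, 0.248] pointing down, gripper open.
Joint ranges: [-2.95, 2.95], [-1.21, 1.97], [-1.09, 1.5], [-2.87, 1.71], [-2.94, -0.07], [-3.05, 3.05]. Speed limits (rad/s): [2.57, 2.57, 3.14, 3.14, 3.14, 3.14].

## Interface

Orientations are given as a unit quaternion [x, y, z, w].
In Python, from workcell import state, camera, hand_in, search_frame, cut_out gives the robot as it stands.
- The arm moves only by the tool servo_tool, never from a script. Its argument "plan" is a list of rows, each an object with "grip": the opening in per cent of the stroke, from 0 (shut) to 100 (fully open); "slide": the shift along the tool's x, y, z in cm, a list of three; "roll": the turn about the tool's z in degrees. In form: [{"grip": grip, "slide": [dx, dy, dz], "roll": roll}, ...]. A call has 1 to 12 rows; each row shifts and turns the commanded pose from where the row before left it, along the tool's axes as they then stand; what a row does not reach is not made up. A row lasts 1/12 s, in which the tool goes at most 41.7 mm and 7.16 degrees, less where a joint would pass 70% of its speed; a pose out of reach is approached as far as the arm can. A call with a gripper value outside its range is refused whole. The fingers move at their own pace and stop on an object; "force" is the grip in N (left out, the last holds). Time passes only in rows, so rows that do not move let the fingers close. It gives the time, the measured TCP pose, the force, the opening and the grip force at its end, in the units of the state.
- state(): the state, without advancing time (a new reading comes with each control period).
- camera(name): name is "scene" or "top" or "wrist"; returns a dict with "image" (384x512x3 uint8, red, green, blue), "range_z" (384x512 float32, m along the optical axis (not along the pixel's ray), 0 where there is no reading), "mtx" (3x3 intrinsics, pixels), "R" (3x3) and "t" (3): a world point X has camera coordinates R X + t; the wrist camera has in their place "tool_from_camera" (4x4, takes a point from camera to tool coordinates, whose origin is the TCP and whose axes are the flange's). Camera axes: x right, y down, z forward; pixel columns grow to the right and rows downward; lengths in m; the calibration is good to about 2 mm. The wrist camera is an equidistant fisheye: a pixel r from the principal point sees the ray r / f radians off the axis. A picture is of the moment at which its call begins: read the wrist's pose just before it.
- hand_in(): hands the job in; it is judged then, once.
Trained networks look in the newest picture that a camera, given by its name, has taken for a name from the list of things; names that differ only in an ending like _2 or _b are one class to them, and where a whole thing is asked for, a point or a joint stands for the part that bears it (a point fixed in the world has none). Each returns a list of dicts, best first, with "conf" (0 to 1); they miss things now and then, are a little off and sometimes report something else, mostly with a low value. They report only what shows in the picture. A call takes as long as a camera call.
- search_frame(camera, name): "rect" ([left, top, right, bottom] in pixels, round what is visible of it).
- cut_out(camera, name): "mask" (384x512 bool, what is visible of it) and "rect" ([left, top, right, bottom] in pixels, round what is visible of it).
The state is a dict: "t": time; "qpos": joint angles; "joint_velocities": joint speeds; "tau": joint torques, N m; "tool_pos": TCP position; "tool_rot": TCP orientation; "contact_force": force on the tool from outside, world axes, zero at the start; "torque": the same for the moment, N m; "gripper_width": finger opening in m; "finger_force": force on a finger pad.
Only numpy, scipy, OpenCV 4.12 (cv2) and the standard library are available. Lean on these libraries where they do the work, as an engineer would, in place of code of your own. Each camera call takes 0.05 s, during which the arm holds its last target. There are 200 camera calls.

## Task

On the wooden two-lane dispenser, press down the green paddle of the lane that holds the steel chilling ball, and keep it down until that ball has rolled out under the raised gate into the tumbler below; then let the paddle come back up so that the gate shuts, and move clear. Work with shut fingertips and do not touch or lift the balls or the tumblers. Leave the red ball shut in its lane, do not press its paddle, and leave everything else standing where it is.

Things in the scene. Friction and masses are not known exactly. Their poses are not given: they have to be found in the camera images.
- dispenser: fixed wooden two-lane ball dispenser, block 135 x 190 x 95 mm high; origin mid-underside. +x points to spouts and tumblers; the paddles are on the -x (robot) side; +y is its left. Lanes at y = +60 (left) and -60 mm (right) slope down to spout lips at x = 90, 105 mm high. Above each lane a rocking lever (pivot at x = -30, 168 mm high, posts up to 181 mm) has a green gate at x = 60 that dams the ball
- left_paddle (a point): centre of the top face of the left lever's green paddle (40 mm along the lever, 36 mm wide), the end to press; at rest 196 mm above the table, 121 mm to the -x side of the dispenser's origin, in line with the left lane. At rest its robot-side edge is higher (0.25 rad slope). Pressed fully it goes 47 mm straight down (within 3 mm sideways)
- right_paddle (a point): centre of the top face of the right lever's green paddle (40 mm along the lever, 36 mm wide), the end to press; at rest 196 mm above the table, 121 mm to the -x side of the dispenser's origin, in line with the right lane. At rest its robot-side edge is higher (0.25 rad slope). Pressed fully it goes 47 mm straight down (within 3 mm sideways)
- lever_left (a joint): angle of the left rocking lever: 0 = at rest, gate shut; 0.5 rad = paddle fully down on its stop, gate up. A ball passes under the gate above about 0.38 rad. A spring brings it back to 0 when let go; about 3 N at the paddle starts it and about 8 N holds it fully down
- lever_right (a joint): angle of the right rocking lever: 0 = at rest, gate shut; 0.5 rad = paddle fully down on its stop, gate up. A ball passes under the gate above about 0.38 rad. A spring brings it back to 0 when let go; about 3 N at the paddle starts it and about 8 N holds it fully down
- steel_ball_center (a point): centre of the steel-grey chilling ball, 36 mm in diameter; it waits behind the gate of one of the two lanes (either one), 130 mm above the table. Once its gate is up it needs about 1 s to roll out and drop into the tumbler
- red_ball_center (a point): centre of the red plastic ball, 36 mm in diameter, which waits behind the gate of the other lane
- left_tumbler_rim (a point): centre of the mouth of the thick-bottomed glass tumbler under the left lane's spout: 88 mm high, 82 mm outer diameter at the rim, wall 4 mm, bottom 14 mm thick; loose
- right_tumbler_rim (a point): centre of the mouth of the thick-bottomed glass tumbler under the right lane's spout: 88 mm high, 82 mm outer diameter at the rim, wall 4 mm, bottom 14 mm thick; loose
- shaker: steel cocktail shaker, 86 mm across, 203 mm high, beside the dispenser; origin at the middle of its underside
- jigger: copper measuring jigger, 44 mm across, 78 mm high, beside the dispenser; origin at the middle of its underside
- rum_bottle: empty amber glass rum bottle, 76 mm across, 280 mm high, on the right; origin at the middle of its underside
- ice_tray: yellow silicone ice tray, 110 x 200 x 35 mm, on the left; origin at the middle of its underside
- lime_bowl: blue ceramic bowl, 160 mm across, 60 mm high, far left; origin at the middle of its underside
- coasters: stack of round cork coasters, 96 mm across, 20 mm high, on the right; origin at the middle of its underside
- tumbler_left: the left tumbler itself; origin at the middle of its underside
- tumbler_right: the right tumbler itself; origin at the middle of its underside

How it is judged:
On the way:
1. the paddle of the steel ball's lane is pressed and its gate lifted (((y of steel_ball_center in the frame of dispenser above 0 m and value of joint lever_left above 0.3 rad) or (y of steel_ball_center in the frame of dispenser below 0 m and value of joint lever_right above 0.3 rad))), for 0.05 s.
At the end, for the whole second after the job is handed in: the steel ball lies at rest (under 0.1 m/s) in the tumbler under its lane, both tumblers upright (within 0.1 rad), both levers back up (under 0.06 rad), the red ball still behind its gate (((horizontal distance between steel_ball_center and left_tumbler_rim below 0.03 m and height (world z) of steel_ball_center between 0.025 and 0.06 m and y of steel_ball_center in the frame of dispenser above 0 m) or (horizontal distance between steel_ball_center and right_tumbler_rim below 0.03 m and height (world z) of steel_ball_center between 0.025 and 0.06 m and y of steel_ball_center in the frame of dispenser below 0 m)) and linear speed of steel_ball below 0.1 m/s and value of joint each of lever_left, lever_right below 0.06 rad and x of red_ball_center in the frame of dispenser below 0.05 m and height (world z) of red_ball_center above 0.12 m and angle between each of left_tumbler_rim, right_tumbler_rim's own z axis and vertical below 0.1 rad); the robot touches nothing.
It fails at once if the red ball's paddle was pressed (over 0.1 rad) ((y of red_ball_center in the frame of dispenser above 0 m and value of joint lever_left above 0.1 rad) or (y of red_ball_center in the frame of dispenser below 0 m and value of joint lever_right above 0.1 rad)).
It fails at once if a ball was touched or lifted by the robot (contact force between any of the fingers, the arm and steel_ball above 0.5 N or contact force between any of the fingers, the arm and red_ball above 0.5 N or height (world z) of any of steel_ball_center, red_ball_center above 0.16 m).
It fails at once if a tumbler was touched, shifted over 25 mm, lifted or tipped by 0.3 rad (distance of any of left_tumbler_rim, right_tumbler_rim from where it was at the start of the episode above 0.025 m or angle between any of left_tumbler_rim, right_tumbler_rim's own z axis and vertical above 0.3 rad or contact force between any of the fingers, the arm and tumbler_left above 0.5 N or contact force between any of the fingers, the arm and tumbler_right above 0.5 N).
It fails at once if a bystander was moved by over 20 mm (distance of any of shaker, jigger, rum_bottle, ice_tray, lime_bowl, coasters from where it was at the start of the episode above 0.02 m).
It also fails if it takes over 32 s, if anything falls off the work surface, if the arm or the gripper's body presses on something with over 40 N, if the wrist force passes 120 N, or if a joint passes its speed limit or range.

## Working session

There is one attempt and no reset: what is moved stays moved. The work goes in short steps, Python scripts to look and compute and a tool call to move; the robot and the scene stay as the last step left them, time stands still between calls to the robot, and variables do not carry over. Pictures are saved under pics/ and viewed, at most 10 in all, crops included, and the job is handed in when it is done.

Besides the shell and the picture viewer there is one more tool, called as name(argument=value, ...) on one line, values as JSON. servo_tool: Moves the arm, as the interface text tells. Its arguments: {"type":"object","properties":{"plan":{"type":"array","items":{"type":"object","properties":{"grip":{"type":"number"},"slide":{"type":"array","items":{"type":"number"}},"roll":{"type":"number"}}}},"force":{"type":"number"}},"required":["plan"]}

```bash
mkdir -p pics; cat > h.py <<'E'
import numpy as np, cv2
from workcell import *
def pts(c,mask):
    v,u=np.nonzero(mask&(c["range_z"]>0)); z=c["range_z"][v,u]
    K=c["mtx"]; p=np.stack([(u-K[0,2])/K[0,0]*z,(v-K[1,2])/K[1,1]*z,z],1)
    return (p-c["t"])@c["R"]
E
python3 - <<'E'
from h import *
s=state();print(s["t"],s["tool_pos"],s["tool_rot"],s["gripper_width"])
ims=[]
for n in ["scene","top"]:
    c=camera(n);ims.append(c["image"])
    for k in ["left_paddle","right_paddle","steel_ball_center","red_ball_center","dispenser","shaker","rum_bottle","jigger","left_tumbler_rim"]:
        for d in cut_out(n,k)[:2]:
            if d["conf"]<.3: continue
            p=pts(c,d["mask"])
            if len(p): print(n,k,round(d["conf"],2),np.round(d["rect"]),np.median(p,0).round(3),p.min(0).round(3),p.max(0).round(3))
    cv2.imwrite(f"pics/{n}.png",c["image"][:,:,::-1])
E
```

```text
0.0 [0.15119165 0.52833522 0.24740909] [ 9.90294066e-01 -1.38984904e-01 -8.96753406e-05  9.22607720e-04] 0.08550924279332099
scene left_paddle 0.79 [245. 165. 289. 234.] [0.649 0.013 0.169] [ 0.276 -0.026 -0.007] [0.714 0.21  0.2  ]
scene right_paddle 0.84 [210. 178. 240. 245.] [ 0.634 -0.104  0.17 ] [ 0.289 -0.142 -0.004] [0.69  0.052 0.2  ]
scene right_paddle 0.45 [272. 241. 301. 288.] [ 0.769 -0.016  0.052] [ 0.672 -0.056 -0.005] [0.808 0.083 0.097]
scene steel_ball_center 0.72 [230. 259. 265. 302.] [ 0.741 -0.131  0.053] [ 0.681 -0.171 -0.004] [ 0.782 -0.084  0.1  ]
scene dispenser 0.69 [206. 168. 290. 278.] [ 0.652 -0.057  0.116] [ 0.318 -0.156 -0.007] [0.745 0.179 0.201]
scene shaker 0.93 [162. 224. 197. 288.] [ 0.64  -0.266  0.134] [ 0.386 -0.3   -0.007] [ 0.659 -0.19   0.203]
scene rum_bottle 0.65 [ 44. 226. 100. 321.] [ 0.575 -0.513  0.143] [ 0.176 -0.561 -0.004] [ 0.591 -0.471  0.281]
scene jigger 0.49 [301. 214. 318. 239.] [0.685 0.132 0.057] [ 0.594  0.116 -0.006] [0.699 0.219 0.079]
scene left_tumbler_rim 0.6 [274. 242. 303. 287.] [ 0.77  -0.017  0.052] [ 0.707 -0.056 -0
[... 737 characters left out ...]
46  0.115] [ 0.481 -0.151 -0.004] [0.771 0.058 0.206]
top dispenser 0.62 [388. 224. 418. 255.] [ 0.406 -0.446  0.02 ] [ 0.363 -0.498 -0.005] [ 0.454 -0.399  0.028]
top rum_bottle 0.86 [406. 167. 460. 201.] [ 0.536 -0.494  0.175] [ 0.508 -0.632 -0.004] [ 0.588 -0.471  0.285]
top rum_bottle 0.41 [280. 137. 308. 207.] [ 0.55  -0.094  0.18 ] [ 0.481 -0.137 -0.007] [ 0.705 -0.061  0.206]
top jigger 0.71 [ 78. 143. 133. 194.] [0.631 0.49  0.024] [ 0.545  0.398 -0.005] [0.717 0.582 0.067]
top jigger 0.6 [205. 143. 221. 156.] [0.673 0.138 0.076] [ 0.655  0.12  -0.006] [0.718 0.161 0.085]
top left_tumbler_rim 0.95 [248. 108. 274. 135.] [ 0.787 -0.019  0.043] [ 0.728 -0.052 -0.002] [0.837 0.026 0.134]
```

```bash
python3 - <<'E'
from h import *
ims=[]
for n,(a,b,e,f) in [("scene",(150,310,180,330)),("top",(90,215,200,330))]:
    c=camera(n); im=c["image"]; ims.append(cv2.resize(im[a:b,e:f],(400,int(400*(b-a)/(f-e))),interpolation=cv2.INTER_CUBIC))
    h=cv2.cvtColor(im,cv2.COLOR_RGB2HSV); 
    g=(h[...,0]>40)&(h[...,0]<85)&(h[...,1]>90)&(h[...,2]>40)
    N,l,st,ce=cv2.connectedComponentsWithStats(g.astype(np.uint8))
    for i in range(1,N):
        if st[i,4]<15: continue
        p=pts(c,l==i); print(n,st[i],np.median(p,0).round(3),np.percentile(p,5,axis=0).round(3),np.percentile(p,95,axis=0).round(3))
H=max(i.shape[0] for i in ims)
ims=[cv2.copyMakeBorder(i,0,H-i.shape[0],0,0,0) for i in ims]
cv2.imwrite("pics/crop.png",np.hstack(ims)[:,:,::-1])
E
```

```text
scene [323   0  32  44 600] [-0.677  1.579  0.094] [-0.914  1.445 -0.048] [-0.625  1.712  0.205]
scene [384  70  17   9 104] [0.246 0.971 0.165] [0.208 0.947 0.16 ] [0.271 1.009 0.184]
scene [386  96   8  12  33] [0.272 0.968 0.049] [0.26  0.953 0.023] [0.279 0.981 0.072]
scene [246 168  14  12 117] [0.531 0.033 0.193] [0.513 0.017 0.188] [0.547 0.048 0.198]
scene [207 177  15  12 126] [ 0.505 -0.084  0.193] [ 0.488 -0.099  0.189] [ 0.522 -0.068  0.198]
scene [271 216  14  18 199] [ 0.709 -0.006  0.144] [ 0.702 -0.022  0.116] [0.713 0.011 0.169]
scene [229 227  15  20 226] [ 0.683 -0.123  0.142] [ 0.679 -0.139  0.115] [ 0.688 -0.106  0.17 ]
top [239 180  15  15 158] [0.528 0.035 0.197] [0.511 0.021 0.19 ] [0.547 0.051 0.202]
top [282 188  14  16 162] [ 0.502 -0.081  0.197] [ 0.486 -0.098  0.189] [ 0.522 -0.067  0.202]
```

View pics/crop.png

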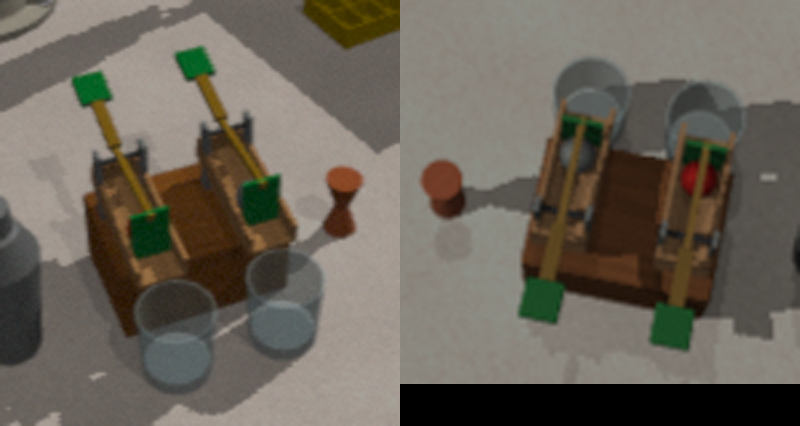

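Red sits in the right lane (crop 698,178) and steel in the left (575,155). I'll press the left paddle, at about (0.530, 0.034, 0.195).

servo_tool(plan=[{"grip": 0, "slide": [0, 0, -1.5], "roll": 0}, {"grip": 0, "slide": [3, 2.2, 0], "roll": 0}, {"grip": 0, "slide": [3, 2.2, 0], "roll": 0}, {"grip": 0, "slide": [3, 2.2, 0], "roll": 0}, {"grip": 0, "slide": [3, 2.2, 0], "roll": 0}, {"grip": 0, "slide": [3, 2.2, 0], "roll": 0}, {"grip": 0, "slide": [3, 2.2, 0], "roll": 0}, {"grip": 0, "slide": [3, 2.2, 0], "roll": 0}, {"grip": 0, "slide": [3, 2.2, 0], "roll": 0}, {"grip": 0, "slide": [3, 2.2, 0], "roll": 0}, {"grip": 0, "slide": [3, 2.2, 0], "roll": 0}, {"grip": 0, "slide": [3, 2.2, 0], "roll": 0}])

```text
t: 2.1
tool_pos: [0.4027, 0.2036, 0.2636]
tool_rot: [0.99, -0.139, 0.0, -0.0]
contact_force: [0.2, 0.6, -0.1]
gripper_width: 0.0002
finger_force: 0.0
```

servo_tool(plan=[{"grip": 0, "slide": [2.8, 2.1, 0], "roll": 0}, {"grip": 0, "slide": [2.8, 2.1, 0], "roll": 0}, {"grip": 0, "slide": [2.8, 2.1, 0], "roll": 0}, {"grip": 0, "slide": [2.8, 2.1, 0], "roll": 0}, {"grip": 0, "slide": [2.8, 2.2, 0], "roll": 0}, {"grip": 0, "slide": [2.8, 2.2, 0], "roll": 0}, {"grip": 0, "slide": [0, 0, 0], "roll": 0}, {"grip": 0, "slide": [0, 0, 0], "roll": 0}])

```text
t: 2.77
tool_pos: [0.5289, 0.0344, 0.2626]
tool_rot: [0.99, -0.141, -0.001, 0.0]
contact_force: [-0.5, 0.3, 0.0]
gripper_width: 0.0003
finger_force: 0.0
```

```bash
python3 - <<'E'
from h import *
print(state()["tool_pos"])
a=camera("scene")["image"][120:290,170:340]; b=camera("wrist")["image"]
cv2.imwrite("pics/a2.png",np.hstack([cv2.resize(a,(384,384)),cv2.resize(b,(416,384))])[:,:,::-1])
E
```

```text
[0.52886602 0.03443196 0.26262794]
```

View pics/a2.png

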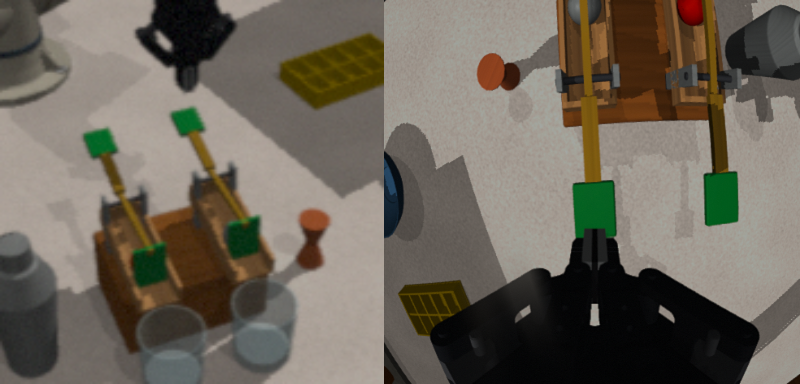

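The wrist view shows the fingertips (595,235) in line with the left paddle, with the steel ball in that lane (585,8) and red on the right (690,8). Pressing now.

servo_tool(plan=[{"grip": 0, "slide": [0, 0, 2], "roll": 0}, {"grip": 0, "slide": [0, 0, 2], "roll": 0}, {"grip": 0, "slide": [0, 0, 0.8], "roll": 0}, {"grip": 0, "slide": [0, 0, 0.8], "roll": 0}, {"grip": 0, "slide": [0, 0, 0.8], "roll": 0}, {"grip": 0, "slide": [0, 0, 0.8], "roll": 0}, {"grip": 0, "slide": [0, 0, 0.8], "roll": 0}, {"grip": 0, "slide": [0, 0, 0.8], "roll": 0}, {"grip": 0, "slide": [0, 0, 0.6], "roll": 0}, {"grip": 0, "slide": [0, 0, 0], "roll": 0}])

```text
t: 3.7
tool_pos: [0.5294, 0.0363, 0.1705]
tool_rot: [0.99, -0.138, 0.002, -0.0]
contact_force: [-2.3, 0.0, 8.3]
gripper_width: -0.0001
finger_force: 4.1
```

Contact at 8 N, so the paddle is nearly full down. Holding.

servo_tool(plan=[{"grip": 0, "slide": [0, 0, 0.3], "roll": 0}, {"grip": 0, "slide": [0, 0, 0], "roll": 0}, {"grip": 0, "slide": [0, 0, 0], "roll": 0}, {"grip": 0, "slide": [0, 0, 0], "roll": 0}, {"grip": 0, "slide": [0, 0, 0], "roll": 0}, {"grip": 0, "slide": [0, 0, 0], "roll": 0}, {"grip": 0, "slide": [0, 0, 0], "roll": 0}, {"grip": 0, "slide": [0, 0, 0], "roll": 0}, {"grip": 0, "slide": [0, 0, 0], "roll": 0}, {"grip": 0, "slide": [0, 0, 0], "roll": 0}, {"grip": 0, "slide": [0, 0, 0], "roll": 0}, {"grip": 0, "slide": [0, 0, 0], "roll": 0}])

```text
t: 4.7
tool_pos: [0.5297, 0.0363, 0.1688]
tool_rot: [0.99, -0.138, 0.002, -0.0]
contact_force: [-2.0, 0.1, 8.2]
gripper_width: 0.0002
finger_force: 4.3
```

```bash
python3 - <<'E'
from h import *
print(state()["contact_force"],state()["tool_pos"])
a=camera("scene")["image"][150:310,180:330]; b=camera("wrist")["image"]
cv2.imwrite("pics/a3.png",np.hstack([cv2.resize(a,(384,384)),cv2.resize(b,(416,384))])[:,:,::-1])
E
```

```text
[-1.98294717  0.1375765   8.19985779] [0.5296585  0.03629108 0.16878759]
```

View pics/a3.png

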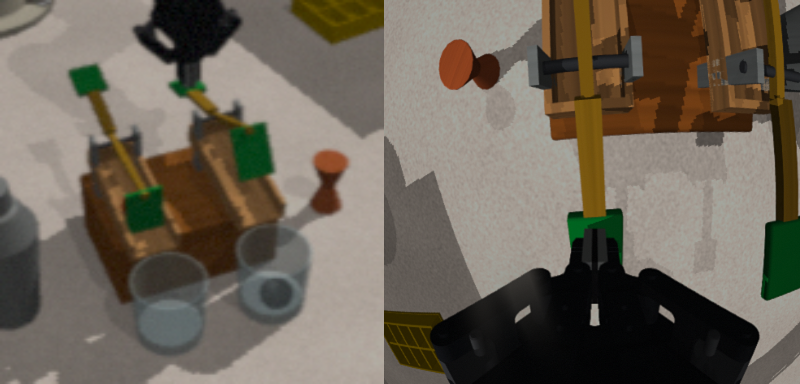

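The gate is up and the steel ball is in the left tumbler (275,292). Releasing the paddle slowly, straight up.

servo_tool(plan=[{"grip": 0, "slide": [0, 0, -0.8], "roll": 0}, {"grip": 0, "slide": [0, 0, -0.8], "roll": 0}, {"grip": 0, "slide": [0, 0, -0.8], "roll": 0}, {"grip": 0, "slide": [0, 0, -0.8], "roll": 0}, {"grip": 0, "slide": [0, 0, -0.8], "roll": 0}, {"grip": 0, "slide": [0, 0, -0.8], "roll": 0}, {"grip": 0, "slide": [0, 0, -1.5], "roll": 0}, {"grip": 0, "slide": [0, 0, -2], "roll": 0}, {"grip": 0, "slide": [0, 0, -3], "roll": 0}, {"grip": 0, "slide": [0, 0, -3], "roll": 0}, {"grip": 0, "slide": [0, 0, 0], "roll": 0}, {"grip": 0, "slide": [0, 0, 0], "roll": 0}])

```text
t: 5.8
tool_pos: [0.5285, 0.0364, 0.3106]
tool_rot: [0.99, -0.139, 0.001, -0.001]
contact_force: [-0.3, -0.1, -1.2]
gripper_width: 0.0003
finger_force: 0.0
```

```bash
python3 - <<'E'
from h import *
print(state()["contact_force"],state()["tool_pos"])
a=camera("scene")["image"][150:310,180:330]; b=camera("wrist")["image"]
cv2.imwrite("pics/a4.png",np.hstack([cv2.resize(a,(384,384)),cv2.resize(b,(416,384))])[:,:,::-1])
E
```

```text
[-0.30117784 -0.09927015 -1.1870628 ] [0.52853643 0.03638047 0.31061714]
```

View pics/a4.png

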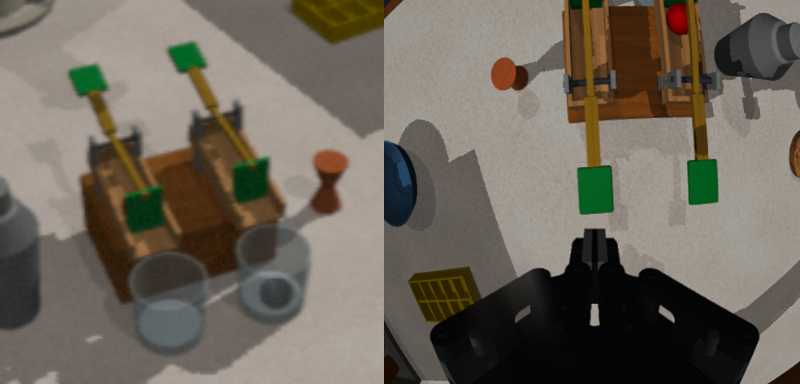

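Both gates are shut, the steel ball is in the left tumbler (275,292), red is still in its lane (680,18), and the arm is clear.

```bash
python3 -c "
from workcell import *
print(hand_in())"
```

```text
the job is handed in; nothing more can be done
None
```

The steel ball is in the left tumbler, both gates are shut, the red ball is still in its lane, the arm is clear, and the job is handed in; the hand-in call returned no verdict.

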